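# Find the rocking service cover and press it home

### The arm

A 6-joint arm with a two-finger parallel gripper is mounted at the origin on the work surface. World frame = base frame: x ahead of the robot, y to its left, z up, the work surface at z = 0. Lengths are in m, angles in degrees, forces in N, time in s.
With the tool pointing down it reaches from about 0.375 to 0.9 m from the base axis. Payload 3.1 kg.
Tool frame: the origin (TCP) lies at the very end of the fingers, on their centre line; the grasp point (between the pads) lies behind it (bot.grip_depth is the z of the grasp point in the tool frame, in m); z points along the fingers, y is the direction in which the jaws open and shut (so a half turn about z gives the same grasp; the last joint's range is limited). The gripper opens to 87 mm and grips with 3 to 60 N. Pads are 19 mm wide; open, the fingers measure 117 mm over their backs; the gripper's body (75 mm by 190 mm) begins 51 mm behind the grasp point.
Start: joints at [57.668, 30.224, 82.088, -0, 67.689, -10.227], TCP at [0.235, 0.579, 0.223] pointing down, gripper open.
Joint ranges: [-176.69, 176.69], [-43.24, 126.21], [12.49, 139.97], [-82, 262], [0, 151.66], [-163.58, 163.58]. Speed limits (degrees/s): [159.86, 159.86, 180, 180, 180, 180].

### API

Orientations are given as a 3x3 rotation matrix whose columns are the frame's x, y, z axes.
In Python, from rig import bot, vision gives the robot as it stands. The module is installed in compiled form; this text tells all that it offers.
- The arm moves only by the shell command python3 -m jog 'ROWS'. ROWS is JSON, a list of rows, each a list of 3 entries, a list of its own where there are three numbers: the shift along the tool's x, y, z in mm, then the turn, a rotation vector about the tool's x, y, z in degrees, then the closure, from 0 (fully open) to 1 (shut). In form: [[[dx, dy, dz], [wx, wy, wz], fingers], ...]. A call has 1 to 12 rows; each row is the pose to reach, as a shift and turn from the pose commanded when the call began, along the tool's axes at that moment; what a row does not reach only later rows make up. A row lasts 1/12 s, in which the tool goes at most 41.7 mm and 7.16 degrees, less where a joint would pass 70% of its speed; a pose out of reach is approached as far as the arm can. A call with a gripper value outside its range is refused whole. The fingers move at their own pace and stop on an object; the grip force is fixed at half the most. Time passes only in rows, so rows that repeat a pose let the fingers close. It gives the time, the measured TCP pose, the force and the opening at its end, in the units of the state.
- bot.read_state(): the state, without advancing time (a new reading comes with each control period).
- vision.capture(name): name is "side" or "top" or "wrist"; returns the picture (384x512x3 uint8, red, green, blue); there is no depth.
- vision.camera_info(name): a dict with "intrinsics" (3x3 intrinsics, pixels), "camera_from_world" (4x4, takes a point from world to camera coordinates); the wrist camera has in their place "mount" (4x4, takes a point from camera to tool coordinates, whose origin is the TCP and whose axes are the flange's). Camera axes: x right, y up, looking along -z (the intrinsics and any distortion apply to the point x, -y, -z); pixel columns grow to the right and rows downward; lengths in m; the calibration is good to about 2 mm. The wrist camera is an equidistant fisheye: a pixel r from the principal point sees the ray r / f radians off the axis. A picture is of the moment at which its call begins: read the wrist's pose just before it. camera_info takes no time and is no camera call.
- bot.hand_in(): hands the job in, once; it reports no verdict.
The state is a dict: "time_s": time; "joint_positions": joint angles; "qvel": joint speeds; "tau": joint torques, N m; "position": TCP position; "tcp_rot": TCP orientation; "force": force on the tool from outside, world axes, zero at the start; "moment": the same for the moment, N m; "opening": opening from 0.0 (shut) to 1.0 (fully open).
Only numpy, scipy, OpenCV 4.12 (cv2) and the standard library are available. Lean on these libraries where they do the work, as an engineer would, in place of code of your own. Each camera call takes 0.05 s, during which the arm holds its last target. There are 200 camera calls.

### The job

One of the four identical black covers on the grey housings is not home: it rocks when pressed near an end. Press lightly with the fingertips near the ends of the covers until you have felt which one rocks, then press that one down in its middle until it is fully home and level, and let go of it. Only press: do not grip, lift or shove any cover off its housing, and leave the other things on the bench where they are.

Things in the scene. Friction and masses are not known exactly. Their poses are not given: they have to be found in the camera images.
- cover_a: One of four identical black covers, each lying unfastened on its own grey box housing. Origin: middle of its flat top; x along its length, y across, z up. Top 108 mm (x) by 84 mm (y), 6 mm plate, and a 12 mm skirt around the 100 by 76 mm housing with 1.5 mm play; 0.14 to 0.21 kg. The two thin grey lines 20 mm either side of the middle are only marks. All this holds for all four.
- cover_b: One of four identical black covers, each lying unfastened on its own grey box housing. Origin: middle of its flat top; x along its length, y across, z up. Tops lie about 60 to 68 mm above the bench: the housings stand on screw feet, so heights differ and tell nothing. All start level. A cover that is home does not give when pressed anywhere.
- cover_c: One of four identical black covers, each lying unfastened on its own grey box housing. Origin: middle of its flat top; x along its length, y across, z up. The one not home may stand at any of the four places. Its stiff catch under the middle holds it 5 mm high: 2 to 5 N near a short end (38 mm from the middle along x) dips that end 4 mm, tilts it 0.1 rad; it springs back.
- cover_d: One of four identical black covers, each lying unfastened on its own grey box housing. Origin: middle of its flat top; x along its length, y across, z up. Whichever is not home needs over 10 N straight down on its middle (15 to 20 N is ample): it goes down 5 mm onto its housing, stays there and rocks no more.
- screwdriver: Bystander: screwdriver lying flat, about 200 mm long. Origin at its underside.
- screw_jar: Bystander: clear jar with white cap, 52 mm across, 65 mm tall. Origin at the centre of its underside.
- bracket: Bystander: steel L bracket, 70 by 35 mm, 33 mm high at one end. Origin at the centre of its underside.
- gear: Bystander: white plastic hub wheel, 48 mm across, 20 mm tall. Origin at the centre of its underside.
- guide: Bystander: black plastic paper guide, 30 by 120 mm, 26 mm high. Origin at the centre of its underside.
- spool: Bystander: black rubber roller standing on end, 44 mm across, 40 mm tall. Origin at the centre of its underside.
Things that resemble listed ones, but are neither listed nor needed, are in the scene too. Leave any blue or pink look-alike of the cover_d alone.

How it is judged:
By the outcome, as a careful person would: the job done as asked, in the order asked, and still so for the second after the job is handed in, with the robot touching nothing.
It also fails if it takes over 48 s, if anything falls off the work surface, if the arm or the gripper's body presses on something with over 40 N, if the wrist force passes 120 N, or if a joint passes its speed limit or range.

## Working session

There is one attempt and no reset: what is moved stays moved. The work goes in short steps, Python scripts to look and compute and a shell command to move; the robot and the scene stay as the last step left them, time stands still between calls to the robot, and variables do not carry over. Pictures are saved under pics/ and viewed, about 8 in all and at most 12, crops included, and the job is handed in when it is done.

```bash
mkdir -p pics; python3 - <<'E'
from rig import bot, vision
import cv2, numpy as np
s=bot.read_state(); print(s)
for n in("top","side"):
    i=vision.camera_info(n); print(n,i)
    cv2.imwrite(f"pics/{n}0.png",vision.capture(n)[:,:,::-1])
print(vision.camera_info("wrist"))
E
```

```text
{'time_s': 0.0, 'joint_positions': array([ 5.76657969e+01,  3.02792248e+01,  8.21566505e+01, -1.81872104e-03,
        6.76878372e+01, -1.02275675e+01]), 'qvel': array([-0.04134048, -0.07612056,  0.15953454,  0.0567929 ,  0.0670788 ,
        0.01039658]), 'tau': array([-9.64483988e-04, -4.40038455e+01, -1.76589561e+01,  6.30873931e-02,
        5.83639496e-02, -1.75105324e-04]), 'position': array([0.2347941 , 0.57843252, 0.22156738]), 'tcp_rot': array([[-9.26489400e-01,  3.76319166e-01, -1.13004470e-03],
       [ 3.76320696e-01,  9.26487640e-01, -1.84009817e-03],
       [ 3.54508243e-04, -2.13009066e-03, -9.99997669e-01]]), 'force': array([-0.58105703, -0.04303629,  0.23036359]), 'moment': array([-0.00091426, -0.02837852, -0.0101544 ]), 'opening': 1.001191213433554}
top {'intrinsics': array([[388.28287272,   0.        , 258.27072687],
       [  0.        , 388.28287272, 193.33690262],
       [  0.        ,   0.        ,   1.        ]]), 'camera_from_world': array([[ 0.02855278, -0.99958572,  0.00362234,  0.04586379],
       [ 0.98471444,  0.02875052,  0.17178728, -0.53137169],
       [
[... 378 characters left out ...]
  [ 0.43756253,  0.49666507,  0.74957511, -0.30477768],
       [-0.48681042, -0.57003235,  0.66187517, -0.73800827],
       [ 0.        ,  0.        ,  0.        ,  1.        ]])}
{'intrinsics': array([[297.31863964,   0.        , 253.27616408],
       [  0.        , 297.31863964, 195.65838983],
       [  0.        ,   0.        ,   1.        ]]), 'mount': array([[-1.11471097e-03,  9.60194391e-01,  2.79330431e-01,
         7.56722679e-02],
       [ 9.99998796e-01,  7.68918325e-04,  1.34750292e-03,
        -1.03519945e-04],
       [ 1.07908245e-03,  2.79331597e-01, -9.60194092e-01,
        -1.62716379e-01],
       [ 0.00000000e+00,  0.00000000e+00,  0.00000000e+00,
         1.00000000e+00]])}
```

View pics/top0.png

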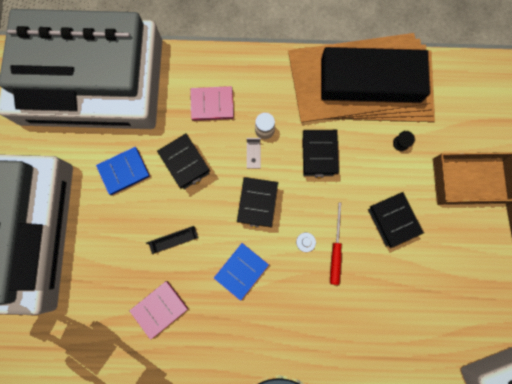

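View pics/side0.png

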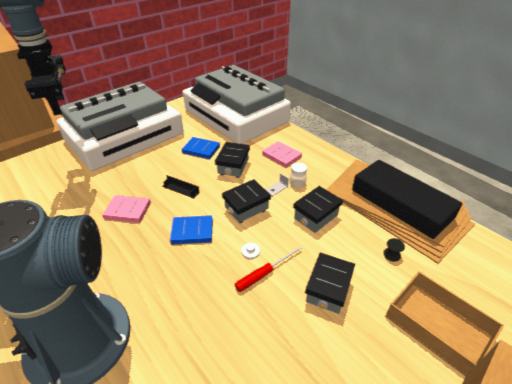

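Top view: black covers near pixels (184,160), (321,152), (258,201) and (396,219). The side view shows the same four on grey housings. Next I'll measure them.

```bash
cat > h.py <<'E'
from rig import bot, vision
import cv2, numpy as np
def ray(n,u,v,z):
    i=vision.camera_info(n);K=i["intrinsics"];T=i["camera_from_world"]
    d=np.array([(u-K[0,2])/K[0,0],-(v-K[1,2])/K[1,1],-1.]);R=T[:3,:3]
    c=-R.T@T[:3,3];w=R.T@d;return c+w*(z-c[2])/w[2]
def proj(n,p):
    i=vision.camera_info(n);K=i["intrinsics"];q=i["camera_from_world"]@np.r_[p,1]
    return K[0,0]*q[0]/-q[2]+K[0,2],K[1,1]*-q[1]/-q[2]+K[1,2]
E
python3 - <<'E'
from h import *
im=cv2.imread("pics/top0.png");g=im.max(2)
m=(g<75).astype(np.uint8);m=cv2.morphologyEx(m,cv2.MORPH_CLOSE,np.ones((5,5)))
m=cv2.morphologyEx(m,cv2.MORPH_OPEN,np.ones((7,7)))
vis=cv2.resize(im[110:260,140:440],None,fx=2.6,fy=2.6,interpolation=cv2.INTER_CUBIC)
for c in cv2.findContours(m,cv2.RETR_EXTERNAL,cv2.CHAIN_APPROX_NONE)[0]:
    a=cv2.contourArea(c)
    if not 900<a<2600: continue
    r=cv2.minAreaRect(c)
    if not(140<r[0][0]<440 and 110<r[0][1]<260):continue
    b=cv2.boxPoints(r);P=np.array([ray("top",*p,.064)[:2] for p in b])
    e=[P[1]-P[0],P[2]-P[1]];L=[np.linalg.norm(x) for x in e];k=int(L[1]>L[0])
    print(a,np.round(r[0],1),"ctr",P.mean(0).round(4),"L",np.round(L,4),"ang",round(np.degrees(np.arctan2(e[k][1],e[k][0]))%180,1))
    cv2.polylines(vis,[((b-[140,110])*2.6).astype(int)],True,(0,255,255),1)
cv2.imwrite("pics/z.png",vis)
E
```

```text
1666.5 [395.1 220.2] ctr [ 0.473  -0.2589] L [0.0949 0.1061] ang 23.2
1461.0 [257.2 202.2] ctr [0.506  0.0631] L [0.1083 0.0814] ang 174.1
1452.0 [183.8 161.4] ctr [0.5993 0.241 ] L [0.0813 0.1147] ang 33.9
1487.0 [320.  152.5] ctr [ 0.6309 -0.084 ] L [0.0824 0.1117] ang 179.6
```

View pics/z.png

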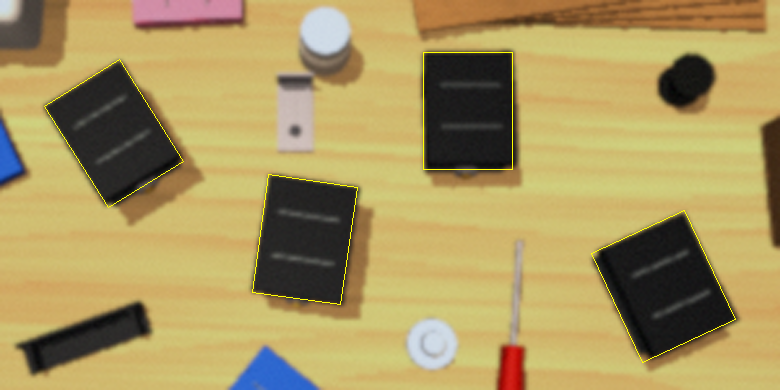

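```bash
cat >> h.py <<'E'
from scipy.spatial.transform import Rotation as Ro
Z=.064
ln={1:((100,112),(123,148)),2:((471,85),(471,127)),3:((309,216),(303,260)),4:((660,264),(682,304))}
def cover(k):
    a,b=[ray("top",(u+.5)/2.6-.5+140,(v+.5)/2.6-.5+110,Z)[:2] for u,v in ln[k]]
    d=a-b
    return (a+b)/2,np.degrees(np.arctan2(d[1],d[0])),np.linalg.norm(d)
def go(k,off,z,s=None):
    "tool shift mm and turn deg from present pose to cover k, off m along its x (far end +), height z"
    s=s or bot.read_state();c,a,_=cover(k);a0=np.radians(a)
    p=np.r_[c+off*np.array([np.cos(a0),np.sin(a0)]),z]
    R=s["tcp_rot"];xa=np.degrees(np.arctan2(R[1,0],R[0,0]))
    t=(a-xa+90)%180-90
    ar=np.radians(a if abs((a-xa+180)%360-180)<91 else a+180)
    Rt=np.c_[[np.cos(ar),np.sin(ar),0],[np.sin(ar),-np.cos(ar),0],[0,0,-1]]
    print(k,off,"shift",(R.T@(p-s["position"])*1000).round(1),"rot",np.degrees(Ro.from_matrix(R.T@Rt).as_rotvec()).round(1),"p",p.round(4))
E
python3 - <<'E'
from h import *
for k in ln: print(k,cover(k))
go(1,.038,.22)
go(1,-.038,.22)
print(bot.grip_depth)
E
```

```text
1 (array([0.60292625, 0.24410322]), np.float64(34.793127492729575), np.float64(0.040658855845011554))
2 (array([ 0.63553593, -0.08597425]), np.float64(0.04941779963394297), np.float64(0.04014338768712296))
3 (array([0.50791048, 0.06269065]), np.float64(-6.019078841327772), np.float64(0.040488397797476816))
4 (array([ 0.47575414, -0.26524275]), np.float64(27.6051661989025), np.float64(0.03998345018399116))
1 0.038 shift [-487.7 -139.4    1.8] rot [ -0.1  -0.1 -56.9] p [0.6341 0.2658 0.22  ]
1 -0.038 shift [-446.2 -203.1    1.9] rot [ -0.1  -0.1 -56.9] p [0.5717 0.2224 0.22  ]
-0.0187
```

```bash
python3 -m jog '[[[-30,-40,0],[0,0,-7],1],[[-55,-80,0],[0,0,-14],1],[[-80,-115,0],[0,0,-21],1],[[-110,-145,0],[0,0,-28],1],[[-150,-160,0],[0,0,-35],1],[[-190,-170,0],[0,0,-42],1],[[-230,-180,0],[0,0,-49],1],[[-270,-190,0],[0,0,-57],1],[[-310,-196,20],[0,0,-57],1],[[-350,-200,50],[0,0,-57],1],[[-388,-203,85],[0,0,-57],1],[[-420,-203,105],[0,0,-57],1]]'; python3 - <<'E'
from h import *
go(1,-.038,.085)
E
```

```text
time_s: 1.1
position: [0.5124, 0.2493, 0.1445]
tcp_rot: [[-0.821, -0.571, 0.0], [-0.571, 0.821, 0.0], [-0.0, -0.0, -1.0]]
force: [1.2, 0.6, -0.4]
opening: 0.173
1 -0.038 shift [-33.3 -56.   59.5] rot [-0.  0.  0.] p [0.5717 0.2224 0.085 ]
```

```bash
python3 -m jog '[[[0,0,0],[0,0,0],1],[[0,0,0],[0,0,0],1],[[0,0,0],[0,0,0],1]]'; python3 - <<'E'
from h import *
go(1,-.038,.085)
E
```

```text
time_s: 1.35
position: [0.5102, 0.2507, 0.1448]
tcp_rot: [[-0.821, -0.572, -0.002], [-0.572, 0.821, -0.0], [0.002, 0.001, -1.0]]
force: [-0.4, 0.5, 0.4]
opening: 0.02
1 -0.038 shift [-34.5 -58.4  59.7] rot [ 0.1 -0.1  0.1] p [0.5717 0.2224 0.085 ]
```

```bash
python3 -m jog '[[[-17,-29,0],[0,0,0],1],[[-34,-58,20],[0,0,0],1],[[-34,-58,50],[0,0,0],1],[[-34,-58,66],[0,0,0],1],[[-34,-58,66],[0,0,0],1],[[-34,-58,66],[0,0,0],1]]'; python3 - <<'E'
from h import *
go(1,-.038,.07)
cv2.imwrite("pics/w1.png",vision.capture("wrist")[:,:,::-1])
E
```

```text
time_s: 1.85
position: [0.5706, 0.2237, 0.0797]
tcp_rot: [[-0.819, -0.573, -0.001], [-0.573, 0.819, -0.0], [0.001, 0.001, -1.0]]
force: [-0.7, -0.1, 0.4]
opening: 0.004
1 -0.038 shift [-0.2 -1.6  9.7] rot [ 0.  -0.1  0.2] p [0.5717 0.2224 0.07  ]
```

View pics/w1.png

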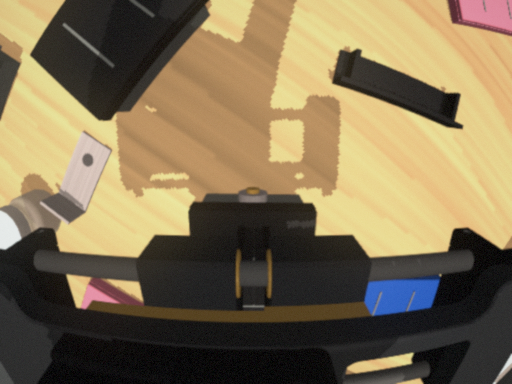

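The wrist view shows the closed fingers at bottom centre (250,220) and cover 3 at upper left (120,50). The fingertip contact is out of its view, so I'll go by force.

```bash
python3 -m jog '[[[0,-1.5,5],[0,0,0],1],[[0,-1.5,10],[0,0,0],1],[[0,-1.5,10],[0,0,0],1]]';  python3 -m jog '[[[0,0,1],[0,0,0],1],[[0,0,2],[0,0,0],1],[[0,0,2],[0,0,0],1]]'; python3 -m jog '[[[0,0,1],[0,0,0],1],[[0,0,2],[0,0,0],1],[[0,0,2],[0,0,0],1]]'
```

```text
time_s: 2.15
position: [0.5728, 0.2218, 0.0696]
tcp_rot: [[-0.82, -0.572, 0.001], [-0.572, 0.82, 0.0], [-0.0, -0.0, -1.0]]
force: [-1.1, 0.7, -0.6]
opening: 0.008
time_s: 2.4
position: [0.573, 0.2215, 0.0673]
tcp_rot: [[-0.82, -0.572, 0.0], [-0.572, 0.82, -0.0], [-0.0, -0.0, -1.0]]
force: [-0.4, -0.7, 0.5]
opening: 0.006
time_s: 2.65
position: [0.5729, 0.2214, 0.0651]
tcp_rot: [[-0.82, -0.572, -0.0], [-0.572, 0.82, -0.0], [0.0, 0.0, -1.0]]
force: [0.6, -0.1, -0.1]
opening: 0.008
```

```bash
python3 -m jog '[[[0,0,1],[0,0,0],1],[[0,0,1],[0,0,0],1]]'; python3 -m jog '[[[0,0,1],[0,0,0],1],[[0,0,1],[0,0,0],1]]'; python3 -m jog '[[[0,0,1],[0,0,0],1],[[0,0,1],[0,0,0],1]]'
```

```text
time_s: 2.82
position: [0.5729, 0.2214, 0.0641]
tcp_rot: [[-0.82, -0.572, -0.0], [-0.572, 0.82, -0.0], [0.0, 0.0, -1.0]]
force: [-1.3, -0.3, -0.9]
opening: 0.007
time_s: 2.98
position: [0.573, 0.2215, 0.0639]
tcp_rot: [[-0.82, -0.572, 0.0], [-0.572, 0.82, -0.0], [0.0, -0.0, -1.0]]
force: [-0.9, -0.7, 3.9]
opening: 0.002
time_s: 3.15
position: [0.573, 0.2215, 0.0639]
tcp_rot: [[-0.82, -0.572, 0.0], [-0.572, 0.82, -0.0], [-0.0, -0.0, -1.0]]
force: [-2.9, -0.7, 10.6]
opening: 0.008
```

Cover 1 is solid: 10.6 N with no give. Next is cover 3.

```bash
python3 -m jog '[[[0,0,-15],[0,0,0],1],[[0,0,-25],[0,0,0],1],[[0,0,-25],[0,0,0],1]]'; python3 - <<'E'
from h import *
go(3,.038,.075)
E
```

```text
time_s: 3.4
position: [0.5747, 0.2219, 0.0894]
tcp_rot: [[-0.82, -0.572, 0.005], [-0.572, 0.82, 0.001], [-0.004, -0.002, -1.0]]
force: [0.9, 0.3, -0.5]
opening: 0.007
3 0.038 shift [ 117.2 -117.2   14.2] rot [-0.   0.3 40.9] p [0.5457 0.0587 0.075 ]
```

```bash
python3 -m jog '[[[25,-25,0],[0,0,7],1],[[50,-50,0],[0,0,14],1],[[75,-75,0],[0,0,21],1],[[100,-100,0],[0,0,28],1],[[117,-117,0],[0,0,35],1],[[117,-117,8],[0,0,41],1],[[117,-117,16],[0,0,41],1],[[117,-117,16],[0,0,41],1],[[117,-117,16],[0,0,41],1]]'; python3 - <<'E'
from h import *
go(3,.038,.07)
E
```

```text
time_s: 4.15
position: [0.5435, 0.0591, 0.0705]
tcp_rot: [[-0.995, 0.103, -0.001], [0.103, 0.995, 0.0], [0.002, 0.0, -1.0]]
force: [-0.3, 0.4, 0.6]
opening: 0.006
3 0.038 shift [-2.2 -0.2  0.5] rot [ 0.  -0.1  0.1] p [0.5457 0.0587 0.07  ]
```

```bash
S='[[[0,0,1],[0,0,0],1],[[0,0,1],[0,0,0],1]]'; python3 -m jog '[[[-2,0,1],[0,0,0],1],[[-2,0,2],[0,0,0],1],[[-2,0,2],[0,0,0],1]]' | grep -E "posi|force"; for i in 1 2 3 ; do python3 -m jog '[[[0,0,1],[0,0,0],1],[[0,0,1],[0,0,0],1]]' | grep -E "posi|force"; done
```

```text
position: [0.5463, 0.0591, 0.0693]
force: [1.0, 0.2, -0.2]
position: [0.5459, 0.0587, 0.0683]
force: [-0.5, 0.1, -0.4]
position: [0.5459, 0.0585, 0.0672]
force: [-0.1, -0.2, 0.5]
position: [0.5459, 0.0583, 0.0662]
force: [-0.1, -0.0, 0.2]
```

```bash
python3 -m jog '[[[0,0,1],[0,0,0],1],[[0,0,1],[0,0,0],1]]' | grep -E "posi|force"; python3 -m jog '[[[0,0,1],[0,0,0],1],[[0,0,1],[0,0,0],1]]' | grep -E "posi|force"; python3 -m jog '[[[0,0,1],[0,0,0],1],[[0,0,1],[0,0,0],1]]' | grep -E "posi|force"
```

```text
position: [0.546, 0.0583, 0.0659]
force: [-2.1, 0.4, 4.1]
position: [0.546, 0.0583, 0.0658]
force: [-2.9, 0.5, 11.9]
position: [0.546, 0.0583, 0.0658]
force: [-4.6, 0.0, 17.1]
```

Cover 3 is solid too. Next is cover 2.

```bash
python3 -m jog '[[[0,0,-15],[0,0,0],1],[[0,0,-26],[0,0,0],1],[[0,0,-26],[0,0,0],1]]'|grep posi; python3 - <<'E'
from h import *
go(2,-.038,.07)
E
```

```text
position: [0.5476, 0.0582, 0.0914]
2 -0.038 shift [ -64.9 -138.1   21.7] rot [-0.   0.3 -6.2] p [ 0.5975 -0.086   0.07  ]
```

```bash
python3 -m jog '[[[-16,-35,0],[0,0,-3],1],[[-32,-69,0],[0,0,-6],1],[[-48,-104,0],[0,0,-6],1],[[-65,-138,0],[0,0,-6],1],[[-66,-138,10],[0,0,-6],1],[[-66,-138,18],[0,0,-6],1],[[-66,-138,18],[0,0,-6],1],[[-66,-138,18],[0,0,-6],1]]'|grep -E "posi|force"; python3 - <<'E'
from h import *
go(2,-.038,.07)
E
```

```text
position: [0.595, -0.0843, 0.07]
force: [-0.6, 0.3, 0.3]
2 -0.038 shift [-2.5 -1.7 -0. ] rot [ 0.1 -0.2 -0.1] p [ 0.5975 -0.086   0.07  ]
```

```bash
python3 -m jog '[[[-2,-1.5,1],[0,0,0],1],[[-2,-1.5,2],[0,0,0],1],[[-2,-1.5,2],[0,0,0],1]]' | grep -E "posi|force"; python3 -m jog '[[[0,0,1],[0,0,0],1],[[0,0,1],[0,0,0],1]]' | grep -E "posi|force"; python3 -m jog '[[[0,0,1],[0,0,0],1],[[0,0,1],[0,0,0],1]]' | grep -E "posi|force"
```

```text
position: [0.599, -0.0865, 0.0695]
force: [-1.0, 0.2, -0.4]
position: [0.5989, -0.087, 0.0685]
force: [0.9, -0.8, 0.0]
position: [0.5988, -0.0872, 0.0673]
force: [-0.5, 0.0, -0.2]
```

```bash
python3 -m jog '[[[0,0,1],[0,0,0],1],[[0,0,1],[0,0,0],1]]' | grep -E "posi|force"; python3 -m jog '[[[0,0,1],[0,0,0],1],[[0,0,1],[0,0,0],1]]' | grep -E "posi|force"; python3 -m jog '[[[0,0,1],[0,0,0],1],[[0,0,1],[0,0,0],1]]' | grep -E "posi|force"
```

```text
position: [0.5988, -0.0874, 0.0662]
force: [-0.1, -0.1, 0.5]
position: [0.5988, -0.0874, 0.0651]
force: [-0.7, 0.8, 0.0]
position: [0.5988, -0.0874, 0.0641]
force: [-0.4, 0.3, 0.2]
```

```bash
python3 -m jog '[[[0,0,1],[0,0,0],1],[[0,0,1],[0,0,0],1]]' | grep -E "posi|force"; python3 -m jog '[[[0,0,1],[0,0,0],1],[[0,0,1],[0,0,0],1]]' | grep -E "posi|force"
```

```text
position: [0.5988, -0.0874, 0.0631]
force: [0.1, 0.5, 0.3]
position: [0.5988, -0.0874, 0.0621]
force: [-0.6, -0.4, -0.2]
```

```bash
python3 -m jog '[[[0,0,1],[0,0,0],1],[[0,0,1],[0,0,0],1]]' | grep -E "posi|force"
```

```text
position: [0.5989, -0.0874, 0.0612]
force: [-0.9, 0.0, 0.5]
```

```bash
python3 -m jog '[[[0,0,1],[0,0,0],1],[[0,0,1],[0,0,0],1]]' | grep -E "posi|force"
```

```text
position: [0.5988, -0.0874, 0.0602]
force: [-0.5, 0.1, 0.0]
```

```bash
python3 -m jog '[[[0,0,1],[0,0,0],1],[[0,0,1],[0,0,0],1]]' | grep -E "posi|force"
```

```text
position: [0.5988, -0.0874, 0.0592]
force: [0.1, 0.3, 0.8]
```

```bash
python3 -m jog '[[[0,0,1],[0,0,0],1],[[0,0,1],[0,0,0],1]]' | grep -E "posi|force"
```

```text
position: [0.5989, -0.0874, 0.0587]
force: [-1.3, -0.7, 2.2]
```

```bash
python3 -m jog '[[[0,0,1],[0,0,0],1],[[0,0,1],[0,0,0],1]]' | grep -E "posi|force"
```

```text
position: [0.5989, -0.0874, 0.0585]
force: [-2.4, -0.3, 8.6]
```

```bash
python3 - <<'E'
from h import *
a=cv2.imread("pics/side0.png");b=vision.capture("side")[:,:,::-1]
cv2.imwrite("pics/side1.png",b)
u,v=proj("side",[.6355,-.086,.06]);u,v=int(u),int(v);print(u,v)
f=lambda x:cv2.resize(x[v-40:v+40,u-45:u+45],None,fx=4.4,fy=4.4,interpolation=cv2.INTER_CUBIC)
cv2.imwrite("pics/s1.png",np.hstack([f(a),f(b)]))
E
```

```text
317 201
```

View pics/s1.png

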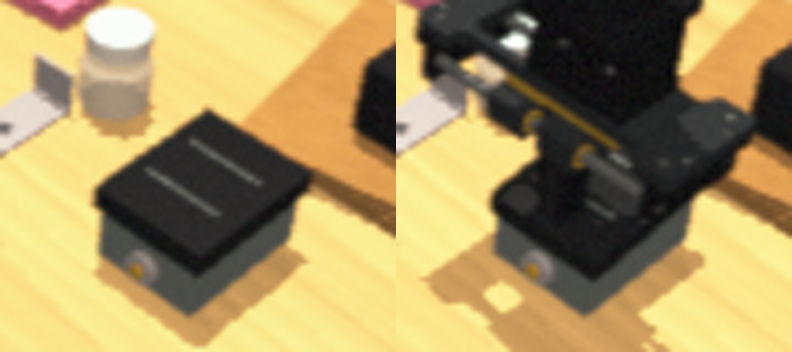

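```bash
python3 - <<'E'
from h import *
a=cv2.imread("pics/side0.png").max(2);b=cv2.imread("pics/side1.png").max(2)
# native px: column u=317-45+x/4.4 ; skirt/housing edge
for x in (130,155,170,185,200,215,240,270):
    u=round(317-45+x/4.4); print(u,a[206:234,u].tolist(),b[206:234,u].tolist(),sep="\n")
E
```

```text
302
[43, 44, 44, 31, 23, 23, 25, 28, 55, 74, 75, 83, 115, 118, 120, 147, 140, 136, 152, 189, 206, 207, 211, 218, 236, 250, 251, 251]
[51, 52, 47, 31, 26, 21, 22, 20, 28, 51, 75, 83, 116, 121, 121, 148, 143, 139, 155, 191, 206, 211, 215, 213, 209, 201, 201, 203]
307
[43, 43, 43, 42, 44, 41, 37, 27, 25, 21, 24, 38, 68, 81, 95, 111, 116, 106, 94, 79, 82, 119, 179, 203, 204, 209, 217, 236]
[24, 25, 23, 23, 22, 24, 26, 30, 25, 23, 21, 25, 42, 74, 97, 112, 116, 107, 98, 81, 83, 121, 184, 207, 209, 214, 217, 214]
311
[42, 45, 42, 42, 44, 43, 45, 43, 42, 33, 24, 21, 23, 27, 50, 75, 76, 76, 77, 78, 78, 78, 77, 81, 120, 180, 202, 207]
[18, 10, 15, 18, 23, 26, 25, 28, 26, 23, 28, 27, 23, 23, 26, 51, 73, 78, 79, 80, 80, 80, 78, 83, 120, 182, 206, 209]
314
[61, 47, 43, 42, 44, 42, 45, 45, 40, 44, 45, 31, 22, 21, 16, 29, 49, 73, 78, 78, 79, 78, 78, 78, 79, 83, 122, 183]
[28, 22, 22, 22, 27, 28, 28, 26, 27, 27, 24, 28, 28, 23, 21, 24, 24, 47, 76, 79, 79, 78, 78, 79, 78, 82, 124, 186]
317
[76, 88, 56, 46, 43, 45, 46, 45, 43, 44, 43, 40, 43, 30, 20, 22, 23, 45, 74, 79, 76, 76, 76, 78, 93, 147, 184, 1
[... 175 characters left out ...]
, 26, 44, 66, 76, 77, 77, 77, 78, 98, 160, 190, 200, 205, 207, 205]
[50, 48, 47, 61, 60, 32, 26, 27, 28, 28, 25, 25, 17, 19, 27, 46, 73, 76, 78, 78, 79, 96, 162, 194, 205, 210, 211, 209]
327
[41, 41, 42, 45, 44, 38, 27, 22, 22, 39, 66, 76, 77, 79, 79, 77, 88, 127, 178, 194, 197, 199, 202, 204, 205, 218, 241, 250]
[39, 32, 30, 24, 26, 36, 28, 21, 23, 29, 56, 74, 80, 79, 79, 80, 89, 131, 179, 197, 199, 203, 205, 208, 210, 220, 238, 211]
333
[39, 34, 15, 20, 25, 47, 73, 78, 78, 78, 78, 85, 122, 166, 181, 185, 193, 194, 197, 201, 200, 218, 249, 251, 251, 251, 251, 251]
[16, 23, 24, 21, 35, 61, 76, 79, 77, 78, 78, 83, 123, 167, 183, 188, 196, 198, 199, 203, 204, 220, 250, 252, 252, 252, 252, 252]
```

The side view shows the pressed end of cover 2 about 1 px lower (around 302–317, 218) and the far side slightly higher, which looks like tilting. I'll lift, check that it springs back, then probe its other end.

```bash
python3 -m jog '[[[0,0,-10],[0,0,0],1],[[0,0,-20],[0,0,0],1],[[0,0,-20],[0,0,0],1],[[0,0,-20],[0,0,0],1]]'|grep -E "posi|force"; python3 - <<'E'
from h import *
a=cv2.imread("pics/side0.png").max(2);c=vision.capture("side")[:,:,::-1];cv2.imwrite("pics/side2.png",c);c=c.max(2)
b=cv2.imread("pics/side1.png").max(2)
def edge(x,u):
    s=x[:,u].astype(float); h0=206
    # last crossing of 60 before bright bench, from housing upward
    v=[i for i in range(h0,232) if s[i]<60<=s[i+1]]
    return round(v[-1]+(60-s[v[-1]])/(s[v[-1]+1]-s[v[-1]]),2) if v else None
for u in (302,305,307,309,311,313,315,317,319,321,324,327,330,333): print(u,edge(a,u),edge(b,u),edge(c,u))
go(2,.038,.07)
E
```

```text
position: [0.5997, -0.0876, 0.0782]
force: [-0.3, -0.0, 1.0]
302 214.26 215.38 214.4
305 216.42 217.14 216.43
307 217.73 218.56 217.69
309 219.0 220.0 219.18
311 220.4 221.41 220.67
313 221.75 222.77 221.93
315 223.26 224.15 223.33
317 223.52 224.48 223.48
319 221.88 222.83 222.29
321 220.73 221.52 220.68
324 218.29 218.65 218.44
327 215.78 216.22 215.79
330 213.71 213.68 213.64
333 211.5 210.96 211.2
2 0.038 shift [-74.3   1.6   7.7] rot [-0.   0.1 -0.1] p [ 0.6735 -0.0859  0.07  ]
```

Dipped about 1 px under load and sprang back, so cover 2 is the one. Next I go over its middle.

```bash
python3 -m jog '[[[-18,1.5,0],[0,0,0],1],[[-36,1.5,0],[0,0,0],1],[[-36,1.5,4],[0,0,0],1],[[-36,1.5,9],[0,0,0],1],[[-36,1.5,10],[0,0,0],1],[[-36,1.5,10],[0,0,0],1]]'|grep -E "posi|force"; python3 -m jog '[[[0,0,1],[0,0,0],1],[[0,0,2],[0,0,0],1],[[0,0,2],[0,0,0],1]]'|grep -E "posi|force"; python3 - <<'E'
from h import *
go(2,0,.06)
E
```

```text
position: [0.6327, -0.0854, 0.0659]
force: [-0.3, -0.3, -0.3]
position: [0.6344, -0.0859, 0.0652]
force: [-0.7, 0.3, 0.7]
2 0 shift [-1.1 -0.   5.2] rot [ 0.  -0.  -0.2] p [ 0.6355 -0.086   0.06  ]
```

```bash
for i in 1; do python3 -m jog '[[[-1,0,1],[0,0,0],1],[[-1,0,1],[0,0,0],1]]'|grep -E "posi|force"; python3 -m jog '[[[0,0,1],[0,0,0],1],[[0,0,1],[0,0,0],1]]'|grep -E "posi|force"; python3 -m jog '[[[0,0,1],[0,0,0],1],[[0,0,1],[0,0,0],1]]'|grep -E "posi|force"; done
```

```text
position: [0.636, -0.0861, 0.0644]
force: [0.6, -0.1, 0.3]
position: [0.6359, -0.0859, 0.0632]
force: [-0.1, -1.0, -0.1]
position: [0.6358, -0.0859, 0.0621]
force: [0.1, -0.2, -0.9]
```

```bash
python3 -m jog '[[[0,0,1],[0,0,0],1],[[0,0,1],[0,0,0],1]]'|grep -E "posi|force"; python3 -m jog '[[[0,0,1],[0,0,0],1],[[0,0,1],[0,0,0],1]]'|grep -E "posi|force"
```

```text
position: [0.636, -0.0859, 0.0616]
force: [-0.6, -0.1, 2.9]
position: [0.636, -0.086, 0.0612]
force: [-1.5, 0.8, 6.2]
```

```bash
python3 -m jog '[[[0,0,1],[0,0,0],1],[[0,0,1],[0,0,0],1]]'|grep -E "posi|force"
```

```text
position: [0.636, -0.086, 0.0605]
force: [-2.0, 0.1, 6.9]
```

Contact in the middle is at about 61.8 mm, against 58.5 mm at the pressed end, which fits a rocking cover held high. I'll keep pressing.

```bash
python3 -m jog '[[[0,0,1],[0,0,0],1],[[0,0,1],[0,0,0],1]]'|grep -E "posi|force"; python3 -m jog '[[[0,0,1],[0,0,0],1],[[0,0,1],[0,0,0],1]]'|grep -E "posi|force"
```

```text
position: [0.636, -0.0859, 0.0596]
force: [-1.2, 1.0, 8.3]
position: [0.636, -0.086, 0.0587]
force: [-1.7, 0.6, 7.1]
```

```bash
python3 -m jog '[[[0,0,1],[0,0,0],1],[[0,0,1],[0,0,0],1]]'|grep -E "posi|force"
```

```text
position: [0.636, -0.086, 0.0577]
force: [-2.5, 0.6, 7.8]
```

```bash
python3 -m jog '[[[0,0,1],[0,0,0],1],[[0,0,1],[0,0,0],1]]'|grep -E "posi|force"; python3 -m jog '[[[0,0,1],[0,0,0],1],[[0,0,1],[0,0,0],1]]'|grep -E "posi|force"; python3 -m jog '[[[0,0,1],[0,0,0],1],[[0,0,1],[0,0,0],1]]'|grep -E "posi|force"
```

```text
position: [0.636, -0.086, 0.0567]
force: [-2.0, 0.2, 7.8]
position: [0.636, -0.086, 0.0566]
force: [-3.0, 0.8, 13.2]
position: [0.636, -0.086, 0.0566]
force: [-5.3, 1.3, 17.2]
```

It went down 5.2 mm and is now solid at 17 N. I'll hold briefly, lift, and check both ends.

```bash
python3 -m jog '[[[0,0,0],[0,0,0],1],[[0,0,0],[0,0,0],1],[[0,0,-8],[0,0,0],1],[[0,0,-12],[0,0,0],1],[[0,0,-12],[0,0,0],1],[[38,0,-12],[0,0,0],1],[[38,0,-12],[0,0,0],1],[[38,0,-5],[0,0,0],1],[[38,0,-4],[0,0,0],1],[[38,0,-4],[0,0,0],1]]'|grep -E "posi|force"; python3 -m jog '[[[0,0,1],[0,0,0],1],[[0,0,1],[0,0,0],1]]'|grep -E "posi|force";python3 -m jog '[[[0,0,1],[0,0,0],1],[[0,0,1],[0,0,0],1]]'|grep -E "posi|force"
```

```text
position: [0.5972, -0.0857, 0.0568]
force: [-1.2, 0.1, 1.3]
position: [0.5978, -0.0858, 0.0567]
force: [-4.7, 1.0, 9.2]
position: [0.5978, -0.0858, 0.0566]
force: [-5.1, 1.0, 14.4]
```

Near end is solid at 56.6 mm. Now the far end.

```bash
python3 -m jog '[[[0,0,-6],[0,0,0],1],[[0,0,-10],[0,0,0],1],[[0,0,-10],[0,0,0],1],[[-38,0,-10],[0,0,0],1],[[-76,0,-10],[0,0,0],1],[[-76,0,-10],[0,0,0],1],[[-76,0,-10],[0,0,0],1],[[-76,0,-5],[0,0,0],1],[[-76,0,-3],[0,0,0],1],[[-76,0,-2],[0,0,0],1]]'|grep -E "posi|force"; python3 -m jog '[[[0,0,1],[0,0,0],1],[[0,0,1],[0,0,0],1]]'|grep -E "posi|force"
```

```text
position: [0.6721, -0.0856, 0.0567]
force: [-1.9, 0.7, 6.0]
position: [0.6721, -0.0856, 0.0567]
force: [-1.9, 0.6, 5.0]
```

Both ends are solid at 56.6–56.7 mm. I'll lift away and do a final camera check.

```bash
python3 -m jog '[[[0,0,-15],[0,0,0],1],[[0,0,-45],[0,0,0],1],[[0,0,-80],[0,0,0],1],[[0,0,-110],[0,0,0],1],[[40,40,-120],[0,0,0],1],[[80,80,-120],[0,0,0],1],[[120,120,-120],[0,0,0],1],[[150,150,-120],[0,0,0],1],[[170,190,-120],[0,0,0],1],[[180,230,-120],[0,0,0],1],[[180,230,-120],[0,0,0],1],[[180,230,-120],[0,0,0],1]]'; python3 - <<'E'
from h import *
for n in("top","side"): cv2.imwrite(f"pics/{n}9.png",vision.capture(n)[:,:,::-1])
cv2.imwrite("pics/end.png",np.hstack([cv2.resize(cv2.imread(f"pics/{n}9.png"),(400,300)) for n in("top","side")]))
E
```

```text
time_s: 14.92
position: [0.4883, 0.1489, 0.176]
tcp_rot: [[-1.0, -0.003, -0.006], [-0.003, 1.0, 0.002], [0.006, 0.002, -1.0]]
force: [0.2, -0.8, 0.4]
opening: 0.006
```

View pics/end.png

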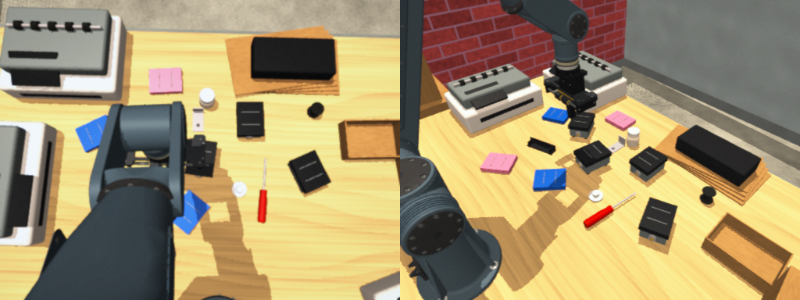

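All four covers are level on their housings, the bystanders are where they were, and the arm is clear.

```bash
python3 -c "
from rig import bot
print(abs(bot.read_state()['qvel']).max()); print(bot.hand_in())"
```

```text
3.1585882182950162
the job is handed in; nothing more can be done
None
```

I found the cover that rocked, pressed it home in its middle and handed the job in at about 15 s. It was the one at about (0.636, −0.086) m.

- **Finding it:** I pressed one end each of three covers. The ones at (0.60, 0.24) and (0.51, 0.06) held firm. The third dipped about 1 px under the press in the side camera and sprang back when I let go.
- **Pressing it home:** I pressed its middle up to 17 N. It went from about 61.8 mm to 56.6 mm and stayed there.
- **Last checks:** Both its ends then held firm, at 56.6 mm under 14 N and 56.7 mm under 5–6 N. The final pictures showed nothing visibly moved. The arm was clear of everything, though its joints were still settling at up to about 3°/s when I handed in.

**What disagreed or was not tested:**
- During the dip the force stayed below about 1 N, within the noise, not the 2–5 N described. The finding rests on the picture and on the 5.2 mm drop.
- The middle gave way at about 8 N by the wrist reading, not over 10 N.
- My end presses on the two firm covers reached 10.6 N and 17.1 N, more than a light press; neither gave.
- I did not press the fourth cover, at (0.48, −0.27), because the rocking one was already found.

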